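# Take the clock movement out of the cam-lock vise

## Task

The clock movement in the bench vise is finished: swing the vise's cam lever right round until it points straight back along the vise, pull the moving jaw back by it to leave at least 15 mm of slack, and leave the vise open. Then lift the movement up out of the jaws and, keeping it upright, set it down standing in the felt-lined wooden tray without dropping it. Do not disturb the other things on the bench.

Things in the scene. Friction and masses are not known exactly. Their poses are not given: they have to be found in the camera images.
- vise: Blue cast quick-action vise bolted to the bench. Origin: on the bench under the middle of the clamped work. x: along the slide, the way the moving jaw opens; y: along the jaw faces, the way the locked lever points; z up. Bed x = -85 to 170 mm; work stands on its ways at z = 34. Jaws 84 mm wide, tops z = 72; fixed jaw x = -83 to -21; moving jaw, closed, x = 21 to 57. Place and yaw vary.
- vise_jaw (a joint): Slide of the moving jaw: 0 = closed on the movement, grows as it opens along the vise's +x, to 0.042 m at its stop. Locked by the cam near lever 0, free once the lever is past 0.6 rad; it then slides against about 4 N of friction and stays where it is left. Behind the jaw it has a low carriage (closed: x = 57 to 122 mm of the vise, top z = 60 mm) that carries the lever.
- vise_lever (a joint): Cam lever on the jaw's carriage, vertical axis: 0 = locked, pointing along the vise's +y; turned clockwise seen from above it grows to 1.57 rad (its stop) = released, pointing straight back along the vise's +x. Stiff (about 0.3 N m), stays where it is left. Starts between 0 and 0.12 rad.
- lever_pivot (a point): Point on the lever's axis, on the cam boss at z = 68 mm, x = 82 mm from the vise's origin when closed (y = 0). Moves with the jaw.
- lever_grip (a point): Point on the axis of the upright black hand grip at the lever's end, 85 mm from the lever's axis, 108 mm above the bench; moves with the lever. The grip is round and revolves freely on its spindle, 22 mm in diameter, from z = 80 mm to 126 mm, rising from the flat steel lever arm (top z = 78 mm).
- movement: Brass clock movement, 0.4 to 0.75 kg: two upright plates 74 mm wide, 95 mm high, wheels between, 42 mm over the plates. Origin: centre of its underside. x: across the plates, along the vise's x at the start; y: along the plates; z up. A 6 mm arbor sticks 18 mm out of the -x plate at z = 48 mm. Clamped across its plates, top 57 mm above the jaws free to grip; stands by itself when unclamped.
- tray: Wooden tray with grey felt floor, fixed on the bench, 190 (x) x 150 (y) x 28 mm high, walls 7 mm. Origin: centre of its underside. It lies either to the left or to the right of the vise; a black watch case lies on the other side.
- tray_floor (a point): Centre of the tray's inner floor (176 x 136 mm inside), 7 mm above the bench; axes as the tray.
- watch_case: Black hard watch case, 115 x 100 x 59 mm, standing on the bench: leave it. Origin: centre of its underside.
- bottle: White plastic bottle, 52 mm in diameter, 125 mm high, standing on the bench beyond the vise: leave it. Origin: centre of its underside.
- driver: Screwdriver with a dark wooden handle, 180 mm long, lying on the bench beyond the vise: leave it. Its origin lies under it, x along it.
- loupe: Black eye loupe, 42 mm in diameter, 30 mm high, on the bench on the robot's side: leave it. Origin: centre of its underside.
There are look-alikes about, which are no part of the job. Of the things shaped like the tray, the wooden one is meant.

How it is judged:
On the way, in this order (a step that is already met when the one before it is completed fails the run):
1. the cam lever is swung back (beyond 1.2 rad) and the jaw slid open by more than 12 mm, the movement still standing in the vise (value of joint vise_lever above 1.2 rad and value of joint vise_jaw above 0.012 m and z of movement in the frame of vise below 0.042 m and horizontal distance between movement and vise below 0.06 m and angle between movement's own z axis and vertical below 0.2 rad), for 0.2 s.
2. the movement, held in the fingers, is clear above the jaws (z of movement in the frame of vise above 0.074 m and contact force between the fingers and movement above 1 N), for 0.1 s.
3. the movement, still held, is lowered upright into the tray to within 10 mm of its floor (x of movement in the frame of tray_floor between -0.07 and 0.07 m and y of movement in the frame of tray_floor between -0.055 and 0.055 m and z of movement in the frame of tray_floor below 0.01 m and contact force between the fingers and movement above 1 N and angle between movement's own z axis and vertical below 0.2 rad), for 0.1 s.
At the end, for the whole second after the job is handed in: The movement stands at rest and released on the tray's floor (underside within 4 mm of it, origin within 70 mm in x and 55 mm in y of the middle, in the tray's frame), upright within 0.12 rad; the vise is left open (jaw beyond 12 mm, lever beyond 1.2 rad) (x of movement in the frame of tray_floor between -0.07 and 0.07 m and y of movement in the frame of tray_floor between -0.055 and 0.055 m and z of movement in the frame of tray_floor below 0.004 m and angle between movement's own z axis and vertical below 0.12 rad and value of joint vise_jaw above 0.012 m and value of joint vise_lever above 1.2 rad and linear speed of movement below 0.02 m/s and angular speed of movement below 0.2 rad/s); the robot touches nothing.
It fails at once if the movement tips by more than 0.5 rad (angle between movement's own z axis and vertical above 0.5 rad).
It fails at once if the black watch case is moved by more than 30 mm (distance of watch_case from where it was at the start of the episode above 0.03 m).
It fails at once if the white bottle is moved by more than 30 mm (distance of bottle from where it was at the start of the episode above 0.03 m).
It fails at once if the screwdriver is moved by more than 30 mm (distance of driver from where it was at the start of the episode above 0.03 m).
It fails at once if the loupe is moved by more than 30 mm (distance of loupe from where it was at the start of the episode above 0.03 m).
It also fails if it takes over 59 s, if anything falls off the work surface, if the arm or the gripper's body presses on something with over 40 N, if the wrist force passes 120 N, or if a joint passes its speed limit or range.

## Robot

A 6-joint arm with a two-finger parallel gripper is mounted at the origin on the work surface. World frame = base frame: x ahead of the robot, y to its left, z up, the work surface at z = 0. Lengths are in m, angles in rad, forces in N, time in s.
With the tool pointing down it reaches from about 0.25 to 0.725 m from the base axis. Payload 4 kg.
Tool frame: the origin (TCP) lies at the very end of the fingers, on their centre line; the grasp point (between the pads) lies 19 mm behind it; z points along the fingers, y is the line along which they close (so a half turn about z gives the same grasp; the last joint's range is limited). The gripper opens to 85 mm and grips with 20 to 120 N. Pads are 22 mm wide; open, the fingers measure 114 mm over their backs; the gripper's body (76 mm by 85 mm) begins 54 mm behind the grasp point. The pads swing forward as they close: fully open they stand 13 mm farther back than shut.
Start: joints at [1.209, 0.241, 0.005, 1.335, 0, 1.571], TCP at [0.177, 0.468, 0.231] pointing down, gripper open.
Joint ranges: [-2.72, 2.72], [-1.05, 1.87], [-1.09, 1.28], [-1.99, 2.15], [-1.42, 1.44], [-3.14, 3.14]. Speed limits (rad/s): [2.79, 2.79, 3.14, 3.14, 3.14, 3.14].

## Interface

Orientations are given as a unit quaternion [x, y, z, w].
In Python, from workcell import monitor, viewer, job gives the robot as it stands.
- The arm moves only by the tool arm_command, never from a script. Its argument "increments" is a list of rows, each an object of numbers: "dx", "dy", "dz": the shift along the tool's x, y, z in cm; "wx", "wy", "wz": the turn, a rotation vector about the tool's x, y, z in rad; "grip": the finger opening in cm, from 0 to 8.54. In form: [{"dx": .., "dy": .., "dz": .., "wx": .., "wy": .., "wz": .., "grip": ..}, ...]. A call has 1 to 10 rows; each row is the pose to reach, as a shift and turn from the pose commanded when the call began, along the tool's axes at that moment; what a row does not reach only later rows make up. A row lasts 1/10 s, in which the tool goes at most 50 mm and 8.59 degrees, less where a joint would pass 70% of its speed; a pose out of reach is approached as far as the arm can. A call with a gripper value outside its range is refused whole. The fingers move at their own pace and stop on an object; the grip force is fixed at half the most. Time passes only in rows, so rows that repeat a pose let the fingers close. It gives the time, the measured TCP pose, the force, the opening and the grip force at its end, in the units of the state.
- monitor.get_obs(): the state, without advancing time (a new reading comes with each control period).
- viewer.camera(name): name is "side" or "top"; returns (picture, depth): 480x640x3 uint8, red, green, blue; 480x640 float32, m along the optical axis (not along the pixel's ray), 0 where there is no reading.
- viewer.get_calibration(name): a dict with "fovy" (degrees; the focal length in pixels is half the picture's height over the tangent of half this angle, whatever the lens; pixels are square), "cx", "cy" (the principal point, pixels), "dist_coeffs" ([k1, k2, p1, p2, k3] as OpenCV has them; the pictures are not rectified), "view" (4x4, takes a point from world to camera coordinates). Camera axes: x right, y up, looking along -z (the intrinsics and any distortion apply to the point x, -y, -z); pixel columns grow to the right and rows downward; lengths in m; the calibration is good to about 2 mm. A picture is of the moment at which its call begins. get_calibration takes no time and is no camera call.
- job.job_done(): hands the job in; it is judged then, once.
The state is a dict: "clock": time; "joint_pos": joint angles; "joint_vel": joint speeds; "tau": joint torques, N m; "eef_pos": TCP position; "tool_rot": TCP orientation; "ft_force": force on the tool from outside, world axes, zero at the start; "ft_torque": the same for the moment, N m; "grip_width": finger opening in m; "grasp_force": force on a finger pad.
Only numpy, scipy, OpenCV 4.12 (cv2) and the standard library are available. Lean on these libraries where they do the work, as an engineer would, in place of code of your own. Each camera call takes 0.05 s, during which the arm holds its last target. There are 200 camera calls.

## Working session

There is one attempt and no reset: what is moved stays moved. The work goes in short steps, Python scripts to look and compute and a tool call to move; the robot and the scene stay as the last step left them, time stands still between calls to the robot, and variables do not carry over. Pictures are saved under pics/ and viewed, at most 10 in all, crops included, and the job is handed in when it is done.

Besides the shell and the picture viewer there is one more tool, called after ">>>" in YAML: its name, and indented under it one key for each argument. arm_command: Moves the arm, as the interface text tells. Its arguments: {"type":"object","properties":{"increments":{"type":"array","items":{"type":"object","properties":{"dx":{"type":"number"},"dy":{"type":"number"},"dz":{"type":"number"},"wx":{"type":"number"},"wy":{"type":"number"},"wz":{"type":"number"},"grip":{"type":"number"}}}}},"required":["increments"]}

```bash
mkdir -p pics
cat > h.py <<'E'
import numpy as np, cv2
from workcell import monitor, viewer, job
from scipy.spatial.transform import Rotation as R
def shot(n):
    im,d=viewer.camera(n); np.savez(f'{n}.npz',im=im,d=d); return im,d
def K(c):
    f=240/np.tan(np.radians(c['fovy'])/2); return np.array([[f,0,c['cx']],[0,f,c['cy']],[0,0,1]])
def cloud(n,d):
    c=viewer.get_calibration(n); v,u=np.mgrid[0:480,0:640]
    p=cv2.undistortPoints(np.stack([u,v],-1).reshape(-1,1,2).astype(float),K(c),np.array(c['dist_coeffs'])).reshape(480,640,2)
    X=np.stack([p[...,0]*d,-p[...,1]*d,-d,np.ones_like(d)],-1)
    return (X@np.linalg.inv(np.array(c['view'])).T)[...,:3]
E
python3 - <<'E'
from h import *
for n in('top','side'):
    im,d=shot(n); cv2.imwrite(f'pics/{n}0.png',im[...,::-1])
o=monitor.get_obs(); print(o['clock'],o['eef_pos'],o['tool_rot'],o['grip_width'],o['ft_force'])
E
```

```text
0.1 [0.17675922 0.46712581 0.23050125] [ 1.79877138e-01  9.83688637e-01 -9.20654358e-04 -1.81335359e-04] 0.08566394141939658 [ 0.2616002   0.41110819 -0.20620564]
```

View pics/top0.png

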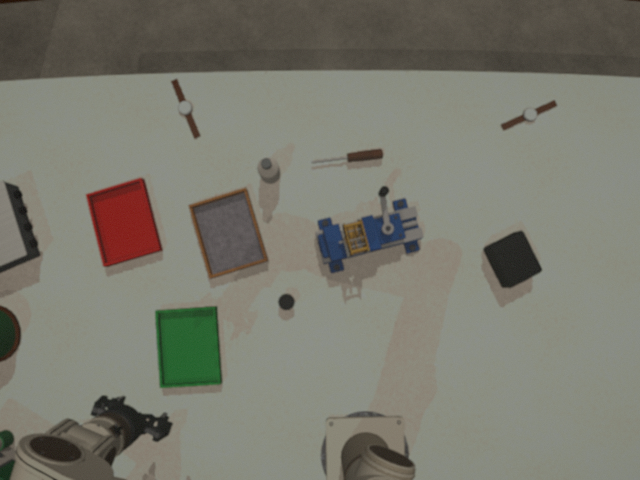

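View pics/side0.png

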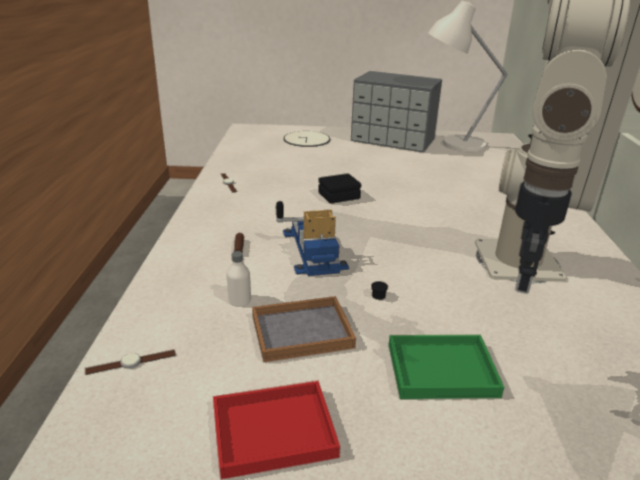

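Wooden felt tray at top (229,233); look-alikes are red tray (124,222) and green tray (188,346). The vise with the movement is at (357,238), lever grip at (384,191), loupe (286,301), bottle (268,168), driver (350,157), watch case (512,259). The wooden one is my choice; I'll check it in one crop and measure.

Run:
```python
from h import *
z=np.load('top.npz'); im,d=z['im'],z['d']; P=cloud('top',d)
cv2.imwrite('pics/crop1.png',cv2.resize(im[145:305,180:440],None,fx=3,fy=3,interpolation=cv2.INTER_CUBIC)[...,::-1])
for u,v in [(229,233),(384,191),(388,229),(357,230),(357,245),(268,163),(286,300),(365,155),(512,259),(300,330)]: print((u,v),P[v,u].round(4))
def rect(m,name):
    q=P[m][:,:2].astype(np.float32); r=cv2.minAreaRect(q*1000); print(name,m.sum(),np.round(r,2) if 0 else r, q.mean(0))
b=np.zeros(d.shape,bool)
def box(u0,u1,v0,v1):
    m=b.copy(); m[v0:v1,u0:u1]=1; return m
Z=P[...,2]
rect(box(335,378,205,270)&(Z>.115)&(Z<.14),'mov top')
rect(box(374,395,180,203)&(Z>.112)&(Z<.14),'grip')
rect(box(180,280,180,285)&(Z>.02)&(Z<.034),'tray')
rect(box(310,430,190,280)&(Z>.064)&(Z<.076),'jawtops')
rect(box(315,345,215,275)&(Z>.062)&(Z<.078),'fixedjaw')
r=P[...,:]
```

```text
(229, 233) [0.5519 0.3315 0.0066]
(384, 191) [ 0.6333 -0.0412  0.1241]
(388, 229) [ 0.5497 -0.0536  0.0886]
(357, 230) [0.5468 0.0201 0.1004]
(357, 245) [0.5117 0.0211 0.1053]
(268, 163) [0.7    0.2231 0.1269]
(286, 300) [0.3853 0.1887 0.0317]
(365, 155) [ 0.7416 -0.0094  0.0291]
(512, 259) [ 0.4771 -0.3616  0.0563]
(300, 330) [0.31   0.1563 0.0015]
mov top 250 ((528.375732421875, 25.93029022216797), (72.73429870605469, 43.85505676269531), 14.870245933532715) [0.52763855 0.02516088]
grip 71 ((635.6395263671875, -41.70880889892578), (20.929594039916992, 18.180789947509766), 1.0124832391738892) [ 0.63514113 -0.04148595]
tray 849 ((564.3873291015625, 297.712890625), (195.2315673828125, 225.69505310058594), 16.674659729003906) [0.55501026 0.3340782 ]
jawtops 1220 ((542.9361572265625, 10.572044372558594), (111.54986572265625, 188.1071014404297), 29.981033325195312) [0.5330428  0.02818856]
fixedjaw 629 ((521.6451416015625, 69.09173583984375), (83.97232055664062, 46.356266021728516), 13.925360679626465) [0.52305377 0.07143322]
```

View pics/crop1.png

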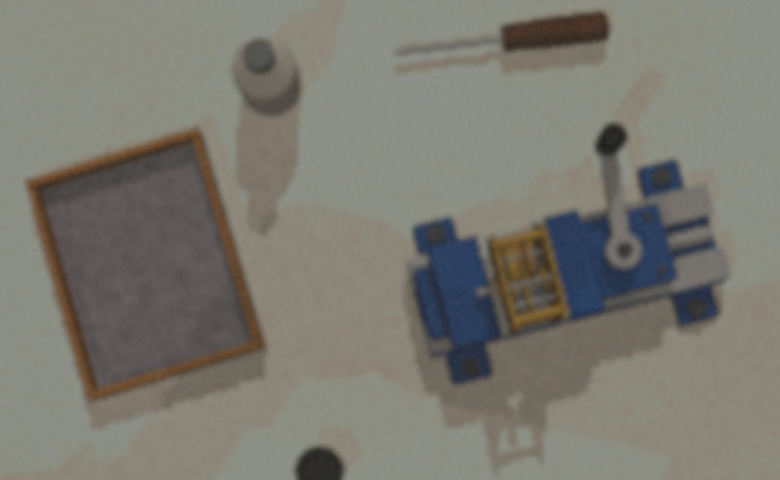

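The crop shows the wooden tray with grey felt (crop centre ~(145,262)), brass movement between the blue jaws (528,278), arbor on the left, and lever grip (611,138). Vise yaw is about -75.6°, with its origin near (0.528, 0.0255). First move: go above the lever grip and turn so that tool y is along -vise x.

>>> arm_command:
  increments:
    - {"dx": -60.9,"dy": -31.4,"dz": 0,"wz": -0.613,"grip": 6.5}
    - {"dx": -60.9,"dy": -31.4,"dz": 0,"wz": -0.613,"grip": 6.5}
    - {"dx": -60.9,"dy": -31.4,"dz": 0,"wz": -0.613,"grip": 6.5}
    - {"dx": -60.9,"dy": -31.4,"dz": 0,"wz": -0.613,"grip": 6.5}
    - {"dx": -60.9,"dy": -31.4,"dz": 0,"wz": -0.613,"grip": 6.5}
    - {"dx": -60.9,"dy": -31.4,"dz": 0,"wz": -0.613,"grip": 6.5}
    - {"dx": -60.9,"dy": -31.4,"dz": 0,"wz": -0.613,"grip": 6.5}
    - {"dx": -60.9,"dy": -31.4,"dz": 0,"wz": -0.613,"grip": 6.5}
    - {"dx": -60.9,"dy": -31.4,"dz": 0,"wz": -0.613,"grip": 6.5}
    - {"dx": -60.9,"dy": -31.4,"dz": 0,"wz": -0.613,"grip": 6.5}

```text
validation failed for argument at $.in...
```

```bash
cat >> h.py <<'E'
def plan(x,y,z,yaw=None):
    o=monitor.get_obs(); r=R.from_quat(o['tool_rot']); p=np.array(o['eef_pos'])
    out=r.inv().apply(np.array([x,y,z])-p)*100
    ty=r.apply([0,1,0]); tz=r.apply([0,0,1]); a=np.arctan2(ty[1],ty[0])
    print('t',o['clock'],'pos',p.round(4),'yaw',round(a,4),'tz',tz.round(3),'j',np.round(o['joint_pos'],2),'w',round(o['grip_width'],4),'F',np.round(o['ft_force'],1))
    print('d',out.round(2),'wz',None if yaw is None else round(-(yaw-a),3))
E
python3 -c "
from h import *
plan(.6356,-.042,.23,1.822)"
```

```text
t 0.1 pos [0.1768 0.4671 0.2305] yaw 1.2091 tz [-0.001 -0.002 -1.   ] j [1.21 0.24 0.   1.34 0.   1.57] w 0.0857 F [ 0.3  0.4 -0.2]
d [-60.93 -31.38   0.11] wz -0.613
```

>>> arm_command:
  increments:
    - {"dx": -4,"dy": -2,"dz": 0,"wx": 0,"wy": 0,"wz": -0.06,"grip": 6.5}

```text
clock: 0.2
eef_pos: [0.2055, 0.437, 0.2305]
tool_rot: [0.146, 0.989, 0.0, -0.001]
ft_force: [2.4, -0.4, -0.1]
grip_width: 0.0729
grasp_force: 0.0
```

>>> arm_command:
  increments:
    - {"dx": -55.1,"dy": -32.7,"dz": 0,"wx": 0,"wy": 0,"wz": -0.553,"grip": 6.5}
    - {"dx": -55.1,"dy": -32.7,"dz": 0,"wx": 0,"wy": 0,"wz": -0.553,"grip": 6.5}
    - {"dx": -55.1,"dy": -32.7,"dz": 0,"wx": 0,"wy": 0,"wz": -0.553,"grip": 6.5}
    - {"dx": -55.1,"dy": -32.7,"dz": 0,"wx": 0,"wy": 0,"wz": -0.553,"grip": 6.5}
    - {"dx": -55.1,"dy": -32.7,"dz": 0,"wx": 0,"wy": 0,"wz": -0.553,"grip": 6.5}
    - {"dx": -55.1,"dy": -32.7,"dz": 0,"wx": 0,"wy": 0,"wz": -0.553,"grip": 6.5}
    - {"dx": -55.1,"dy": -32.7,"dz": 0,"wx": 0,"wy": 0,"wz": -0.553,"grip": 6.5}
    - {"dx": -55.1,"dy": -32.7,"dz": 0,"wx": 0,"wy": 0,"wz": -0.553,"grip": 6.5}
    - {"dx": -55.1,"dy": -32.7,"dz": 0,"wx": 0,"wy": 0,"wz": -0.553,"grip": 6.5}
    - {"dx": -55.1,"dy": -32.7,"dz": 0,"wx": 0,"wy": 0,"wz": -0.553,"grip": 6.5}

```text
clock: 1.2
eef_pos: [0.5243, 0.0827, 0.231]
tool_rot: [-0.125, 0.992, 0.0, -0.0]
ft_force: [-0.2, 1.5, 0.2]
grip_width: 0.0652
grasp_force: 0.0
```

```bash
python3 -c "
from h import *
plan(.6356,-.042,.23,1.822)"
```

```text
t 1.2 pos [0.5243 0.0827 0.231 ] yaw 1.8217 tz [-0.001  0.    -1.   ] j [ 0.16  0.3   0.09  1.36  0.   -0.09] w 0.0652 F [-0.2  1.5  0.2]
d [ -7.68 -14.84   0.09] wz -0.0
```

>>> arm_command:
  increments:
    - {"dx": -7.7,"dy": -14.8,"dz": 0,"wx": 0,"wy": 0,"wz": 0,"grip": 6.5}
    - {"dx": -7.7,"dy": -14.8,"dz": 0,"wx": 0,"wy": 0,"wz": 0,"grip": 6.5}
    - {"dx": -7.7,"dy": -14.8,"dz": 0,"wx": 0,"wy": 0,"wz": 0,"grip": 6.5}
    - {"dx": -7.7,"dy": -14.8,"dz": 0,"wx": 0,"wy": 0,"wz": 0,"grip": 6.5}
    - {"dx": -7.7,"dy": -14.8,"dz": 0,"wx": 0,"wy": 0,"wz": 0,"grip": 6.5}
    - {"dx": -7.7,"dy": -14.8,"dz": 0,"wx": 0,"wy": 0,"wz": 0,"grip": 6.5}

```text
clock: 1.8
eef_pos: [0.6343, -0.0397, 0.2303]
tool_rot: [-0.125, 0.992, 0.0, -0.001]
ft_force: [-0.2, -0.6, -0.3]
grip_width: 0.0651
grasp_force: 0.0
```

```bash
python3 -c "
from h import *
plan(.6356,-.042,.092,1.822)"
```

```text
t 1.8 pos [ 0.6343 -0.0397  0.2303] yaw 1.8214 tz [-0.002  0.001 -1.   ] j [-0.06  0.52  0.42  1.47  0.   -0.31] w 0.0651 F [-0.2 -0.6 -0.3]
d [-0.1  -0.27 13.83] wz -0.001
```

>>> arm_command:
  increments:
    - {"dx": -0.1,"dy": -0.2,"dz": 4,"wx": 0,"wy": 0,"wz": 0,"grip": 6.5}
    - {"dx": -0.1,"dy": -0.2,"dz": 8,"wx": 0,"wy": 0,"wz": 0,"grip": 6.5}
    - {"dx": -0.1,"dy": -0.2,"dz": 11,"wx": 0,"wy": 0,"wz": 0,"grip": 6.5}
    - {"dx": -0.1,"dy": -0.2,"dz": 13,"wx": 0,"wy": 0,"wz": 0,"grip": 6.5}
    - {"dx": -0.1,"dy": -0.2,"dz": 13.8,"wx": 0,"wy": 0,"wz": 0,"grip": 6.5}
    - {"dx": -0.1,"dy": -0.2,"dz": 13.8,"wx": 0,"wy": 0,"wz": 0,"grip": 4}
    - {"dx": -0.1,"dy": -0.2,"dz": 13.8,"wx": 0,"wy": 0,"wz": 0,"grip": 3}
    - {"dx": -0.1,"dy": -0.2,"dz": 13.8,"wx": 0,"wy": 0,"wz": 0,"grip": 1.5}
    - {"dx": -0.1,"dy": -0.2,"dz": 13.8,"wx": 0,"wy": 0,"wz": 0,"grip": 1.5}
    - {"dx": -0.1,"dy": -0.2,"dz": 13.8,"wx": 0,"wy": 0,"wz": 0,"grip": 1.5}

```text
clock: 2.8
eef_pos: [0.6378, -0.0418, 0.0957]
tool_rot: [-0.125, 0.992, -0.001, 0.002]
ft_force: [0.8, -1.0, 6.5]
grip_width: 0.0198
grasp_force: 58.8
```

Run:
```python
from h import *
plan(.6356,-.042,.092,1.822)
p=monitor.get_obs()['eef_pos'][:2]
vx=np.array([.2487,-.9686]); vy=np.array([.9686,.2487]); o=np.array([.5284,.0256])
q=p-o; print('vise xy',q@vx,q@vy,'radius/angle',np.hypot(q@vx-.082,q@vy),np.arctan2(q@vx-.082,q@vy))
im,d=shot('side'); cv2.imwrite('pics/s1.png',cv2.resize(im[150:310,200:400],None,fx=3,fy=3)[...,::-1])
```

```text
t 2.8 pos [ 0.6378 -0.0418  0.0957] yaw 1.8216 tz [ 0.004 -0.001 -1.   ] j [-0.07  0.59  0.18  1.15 -0.   -0.32] w 0.0198 F [ 0.8 -1.   6.5]
d [0.22 0.04 0.37] wz -0.0
vise xy 0.09251754079753775 0.08921762636768443 radius/angle 0.08983542463366893 0.11734476760060943
```

View pics/s1.png

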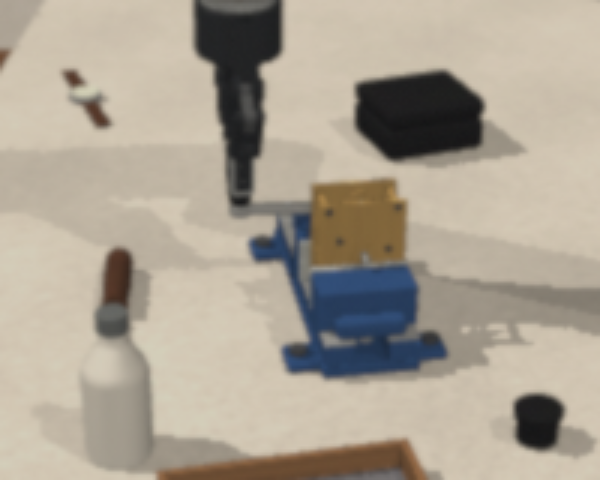

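The gripper is round the black grip (crop ~(238,190)), with the movement still clamped. Now the lever arc.

>>> arm_command:
  increments:
    - {"dx": 0.1,"dy": -0.63,"dz": 0,"wx": 0,"wy": 0,"wz": 0,"grip": 1.5}
    - {"dx": 0.23,"dy": -1.21,"dz": 0,"wx": 0,"wy": 0,"wz": 0,"grip": 1.5}
    - {"dx": 0.42,"dy": -1.82,"dz": 0,"wx": 0,"wy": 0,"wz": 0,"grip": 1.5}
    - {"dx": 0.65,"dy": -2.41,"dz": 0,"wx": 0,"wy": 0,"wz": 0,"grip": 1.5}
    - {"dx": 0.9,"dy": -2.95,"dz": 0,"wx": 0,"wy": 0,"wz": 0,"grip": 1.5}
    - {"dx": 1.22,"dy": -3.5,"dz": 0,"wx": 0,"wy": 0,"wz": 0,"grip": 1.5}
    - {"dx": 1.58,"dy": -4.03,"dz": 0,"wx": 0,"wy": 0,"wz": 0,"grip": 1.5}
    - {"dx": 1.94,"dy": -4.5,"dz": 0,"wx": 0,"wy": 0,"wz": 0,"grip": 1.5}
    - {"dx": 2.37,"dy": -4.97,"dz": 0,"wx": 0,"wy": 0,"wz": 0,"grip": 1.5}
    - {"dx": 2.83,"dy": -5.41,"dz": 0,"wx": 0,"wy": 0,"wz": 0,"grip": 1.5}

```text
clock: 3.85
eef_pos: [0.6251, -0.1002, 0.0957]
tool_rot: [-0.126, 0.992, 0.0, 0.003]
ft_force: [3.4, 3.7, 6.4]
grip_width: 0.02
grasp_force: 58.8
```

```bash
cat >> h.py <<'E'
def vise():
    p=monitor.get_obs()['eef_pos'][:2]
    vx=np.array([.2487,-.9686]); vy=np.array([.9686,.2487]); q=p-np.array([.5284,.0256])
    print('vise xy',q@vx,q@vy,'r/ang',np.hypot(q@vx-.082,q@vy),np.arctan2(q@vx-.082,q@vy))
E
python3 -c "
from h import *
plan(.57,-.136,.096,1.822);vise()"
```

```text
t 3.85 pos [ 0.6251 -0.1002  0.0957] yaw 1.8228 tz [ 0.007  0.001 -1.   ] j [-0.16  0.58  0.16  1.14  0.   -0.41] w 0.02 F [3.4 3.7 6.4]
d [ 6.22 -2.09 -0.07] wz 0.001
vise xy 0.1459048263851805 0.06233197552844545 r/ang 0.0892698269775336 0.7978570458372836
```

>>> arm_command:
  increments:
    - {"dx": 0.46,"dy": -0.38,"dz": 0,"wx": 0,"wy": 0,"wz": 0,"grip": 1.5}
    - {"dx": 1.02,"dy": -0.77,"dz": 0,"wx": 0,"wy": 0,"wz": 0,"grip": 1.5}
    - {"dx": 1.53,"dy": -1.07,"dz": 0,"wx": 0,"wy": 0,"wz": 0,"grip": 1.5}
    - {"dx": 2.14,"dy": -1.37,"dz": 0,"wx": 0,"wy": 0,"wz": 0,"grip": 1.5}
    - {"dx": 2.69,"dy": -1.6,"dz": 0,"wx": 0,"wy": 0,"wz": 0,"grip": 1.5}
    - {"dx": 3.34,"dy": -1.8,"dz": 0,"wx": 0,"wy": 0,"wz": 0,"grip": 1.5}
    - {"dx": 3.92,"dy": -1.94,"dz": 0,"wx": 0,"wy": 0,"wz": 0,"grip": 1.5}
    - {"dx": 4.59,"dy": -2.05,"dz": 0,"wx": 0,"wy": 0,"wz": 0,"grip": 1.5}
    - {"dx": 5.18,"dy": -2.1,"dz": 0,"wx": 0,"wy": 0,"wz": 0,"grip": 1.5}
    - {"dx": 5.61,"dy": -2.11,"dz": 0,"wx": 0,"wy": 0,"wz": 0,"grip": 1.5}

```text
clock: 4.85
eef_pos: [0.576, -0.1361, 0.0957]
tool_rot: [-0.125, 0.992, -0.001, 0.004]
ft_force: [4.3, -0.5, 5.7]
grip_width: 0.0198
grasp_force: 58.8
```

```bash
python3 -c "
from h import *
plan(.57,-.136,.096,1.822);vise()"
```

```text
t 4.85 pos [ 0.576  -0.1361  0.0957] yaw 1.8217 tz [ 0.007 -0.001 -1.   ] j [-0.23  0.5   0.03  1.09  0.   -0.48] w 0.0198 F [ 4.3 -0.5  5.7]
d [ 0.58  0.16 -0.03] wz -0.0
vise xy 0.16845280239060123 0.0058791159990665 r/ang 0.08665247282171944 1.5028971006332192
```

>>> arm_command:
  increments:
    - {"dx": 0.3,"dy": -0.3,"dz": 0,"wx": 0,"wy": 0,"wz": 0,"grip": 1.5}
    - {"dx": 0.3,"dy": -0.6,"dz": 0,"wx": 0,"wy": 0,"wz": 0,"grip": 1.5}
    - {"dx": 0.3,"dy": -0.9,"dz": 0,"wx": 0,"wy": 0,"wz": 0,"grip": 1.5}
    - {"dx": 0.3,"dy": -1.2,"dz": 0,"wx": 0,"wy": 0,"wz": 0,"grip": 1.5}
    - {"dx": 0.3,"dy": -1.5,"dz": 0,"wx": 0,"wy": 0,"wz": 0,"grip": 1.5}
    - {"dx": 0.3,"dy": -1.8,"dz": 0,"wx": 0,"wy": 0,"wz": 0,"grip": 1.5}
    - {"dx": 0.3,"dy": -2.1,"dz": 0,"wx": 0,"wy": 0,"wz": 0,"grip": 1.5}
    - {"dx": 0.3,"dy": -2.4,"dz": 0,"wx": 0,"wy": 0,"wz": 0,"grip": 1.5}
    - {"dx": 0.3,"dy": -2.7,"dz": 0,"wx": 0,"wy": 0,"wz": 0,"grip": 1.5}
    - {"dx": 0.3,"dy": -3.0,"dz": 0,"wx": 0,"wy": 0,"wz": 0,"grip": 1.5}

```text
clock: 5.85
eef_pos: [0.5805, -0.1634, 0.0956]
tool_rot: [-0.126, 0.992, 0.001, 0.003]
ft_force: [3.5, 5.4, 7.5]
grip_width: 0.02
grasp_force: 59.0
```

Run:
```python
from h import *
plan(.57,-.136,.096,1.822);vise()
im,d=shot('side'); cv2.imwrite('pics/s2.png',cv2.resize(im[150:310,200:400],None,fx=3,fy=3)[...,::-1])
```

```text
t 5.85 pos [ 0.5805 -0.1634  0.0956] yaw 1.8237 tz [ 0.006  0.003 -1.   ] j [-0.28  0.52  0.06  1.1   0.   -0.53] w 0.02 F [3.5 5.4 7.5]
d [ 0.33  2.91 -0.04] wz 0.002
vise xy 0.19600456720076362 0.0034155749077835586 r/ang 0.11405572100769039 1.5408453028932594
```

View pics/s2.png

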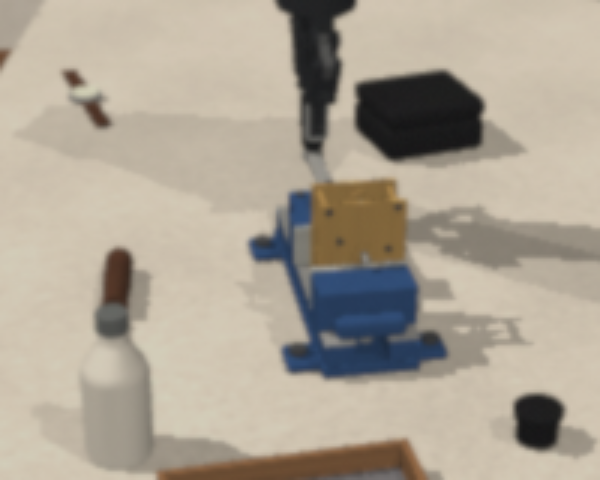

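The jaw has moved back (crop (300,215)), the lever points back and the movement still stands. Release and rise.

>>> arm_command:
  increments:
    - {"dx": 0,"dy": 0,"dz": 0,"wx": 0,"wy": 0,"wz": 0,"grip": 5}
    - {"dx": 0,"dy": 0,"dz": 0,"wx": 0,"wy": 0,"wz": 0,"grip": 5}
    - {"dx": 0,"dy": 0,"dz": 0,"wx": 0,"wy": 0,"wz": 0,"grip": 5}
    - {"dx": 0,"dy": 0,"dz": -2,"wx": 0,"wy": 0,"wz": 0,"grip": 5}
    - {"dx": 0,"dy": 0,"dz": -5,"wx": 0,"wy": 0,"wz": 0,"grip": 5}
    - {"dx": 0,"dy": 0,"dz": -9,"wx": 0,"wy": 0,"wz": 0,"grip": 8}
    - {"dx": 0,"dy": 0,"dz": -11,"wx": 0,"wy": 0,"wz": 0,"grip": 8}
    - {"dx": 0,"dy": 0,"dz": -11,"wx": 0,"wy": 0,"wz": 0,"grip": 8}
    - {"dx": 0,"dy": 0,"dz": -11,"wx": 0,"wy": 0,"wz": 0,"grip": 8}

```text
clock: 6.8
eef_pos: [0.5775, -0.1652, 0.2028]
tool_rot: [-0.125, 0.992, 0.0, -0.0]
ft_force: [0.4, 0.7, 0.1]
grip_width: 0.0801
grasp_force: 0.0
```

Run:
```python
from h import *
im,d=shot('top'); P=cloud('top',d); Z=P[...,2]
cv2.imwrite('pics/t3.png',cv2.resize(im[145:305,180:440],None,fx=3,fy=3,interpolation=cv2.INTER_CUBIC)[...,::-1])
m=np.zeros(d.shape,bool); m[205:270,335:378]=1; m&=(Z>.115)&(Z<.14)
q=P[m][:,:2].astype(np.float32); r=cv2.minAreaRect(q*1000); print(r)
plan(r[0][0]/1000,r[0][1]/1000,.205,1.822)
m=np.zeros(d.shape,bool); m[185:280,185:272]=1
hsv=cv2.cvtColor(im,cv2.COLOR_RGB2HSV)
m&=(Z>.018)&(Z<.036)&(P[...,1]>.22)&(hsv[...,1]>90)
q=P[m][:,:2].astype(np.float32); print(m.sum(),cv2.minAreaRect(q*1000))
```

```text
((528.4967651367188, 25.704097747802734), (73.03453063964844, 43.609500885009766), 14.616326332092285)
t 6.85 pos [ 0.5769 -0.1649  0.2018] yaw 1.8218 tz [-0.003  0.001 -1.   ] j [-0.28  0.46  0.24  1.36 -0.   -0.53] w 0.0798 F [-0.5  1.  -0.8]
d [-0.05 19.67 -0.3 ] wz -0.0
735 ((551.7942504882812, 332.02337646484375), (188.2613525390625, 149.6876983642578), 16.573707580566406)
```

View pics/t3.png

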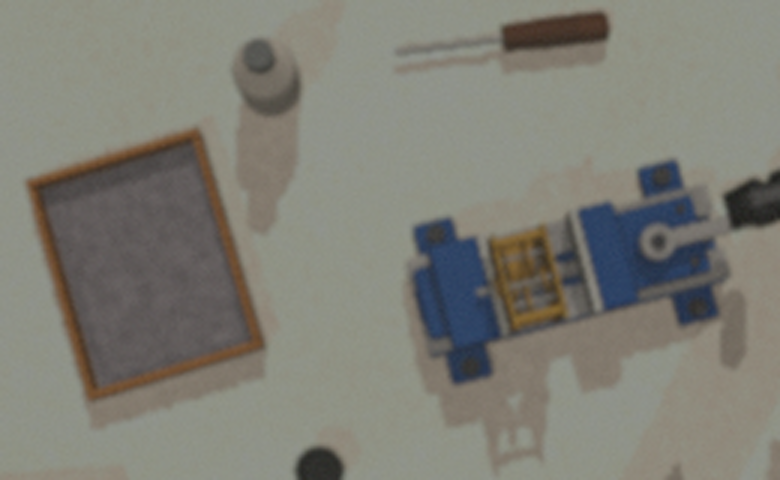

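Jaw gap is now clear at crop (583,260), lever points back at (700,233), movement standing at (528,278). Move over the movement.

>>> arm_command:
  increments:
    - {"dx": 0,"dy": 5,"dz": -0.3,"wx": 0,"wy": 0,"wz": 0,"grip": 7.5}
    - {"dx": 0,"dy": 10,"dz": -0.3,"wx": 0,"wy": 0,"wz": 0,"grip": 7.5}
    - {"dx": 0,"dy": 14,"dz": -0.3,"wx": 0,"wy": 0,"wz": 0,"grip": 7.5}
    - {"dx": 0,"dy": 18,"dz": -0.3,"wx": 0,"wy": 0,"wz": 0,"grip": 7.5}
    - {"dx": 0,"dy": 19.7,"dz": -0.3,"wx": 0,"wy": 0,"wz": 0,"grip": 7.5}
    - {"dx": 0,"dy": 19.7,"dz": -0.3,"wx": 0,"wy": 0,"wz": 0,"grip": 7.5}
    - {"dx": 0,"dy": 19.7,"dz": -0.3,"wx": 0,"wy": 0,"wz": 0,"grip": 7.5}
    - {"dx": 0,"dy": 19.7,"dz": -0.3,"wx": 0,"wy": 0,"wz": 0,"grip": 7.5}

```text
clock: 7.65
eef_pos: [0.5286, 0.0248, 0.2054]
tool_rot: [-0.125, 0.992, -0.0, -0.001]
ft_force: [-0.0, 0.3, 0.3]
grip_width: 0.0747
grasp_force: 0.0
```

```bash
python3 -c "
from h import *
plan(.5285,.0257,.095,1.824)"
```

```text
t 7.65 pos [0.5286 0.0248 0.2054] yaw 1.8208 tz [-0.002 -0.001 -1.   ] j [ 0.05  0.31  0.03  1.29 -0.   -0.2 ] w 0.0747 F [-0.   0.3  0.3]
d [-0.03  0.09 11.04] wz -0.003
```

>>> arm_command:
  increments:
    - {"dx": 0,"dy": 0.1,"dz": 3,"wx": 0,"wy": 0,"wz": 0,"grip": 7.5}
    - {"dx": 0,"dy": 0.1,"dz": 6,"wx": 0,"wy": 0,"wz": 0,"grip": 7.5}
    - {"dx": 0,"dy": 0.1,"dz": 8,"wx": 0,"wy": 0,"wz": 0,"grip": 7.5}
    - {"dx": 0,"dy": 0.1,"dz": 10,"wx": 0,"wy": 0,"wz": 0,"grip": 7.5}
    - {"dx": 0,"dy": 0.1,"dz": 11,"wx": 0,"wy": 0,"wz": 0,"grip": 7}
    - {"dx": 0,"dy": 0.1,"dz": 11,"wx": 0,"wy": 0,"wz": 0,"grip": 6}
    - {"dx": 0,"dy": 0.1,"dz": 11,"wx": 0,"wy": 0,"wz": 0,"grip": 5}
    - {"dx": 0,"dy": 0.1,"dz": 11,"wx": 0,"wy": 0,"wz": 0,"grip": 4}
    - {"dx": 0,"dy": 0.1,"dz": 11,"wx": 0,"wy": 0,"wz": 0,"grip": 3}
    - {"dx": 0,"dy": 0.1,"dz": 11,"wx": 0,"wy": 0,"wz": 0,"grip": 3}

```text
clock: 8.65
eef_pos: [0.5301, 0.0249, 0.0979]
tool_rot: [-0.125, 0.992, -0.002, 0.002]
ft_force: [0.4, -6.6, 0.9]
grip_width: 0.0409
grasp_force: 60.5
```

```bash
python3 -c "
from h import *
plan(.5285,.0257,.205,1.824)"
```

```text
t 8.65 pos [0.5301 0.0249 0.0979] yaw 1.8205 tz [ 0.004 -0.004 -1.   ] j [ 0.05  0.39 -0.14  1.03 -0.   -0.2 ] w 0.0409 F [ 0.4 -6.6  0.9]
d [  0.11   0.07 -10.71] wz -0.004
```

>>> arm_command:
  increments:
    - {"dx": 0,"dy": 0,"dz": -0.7,"wx": 0,"wy": 0,"wz": 0,"grip": 3}
    - {"dx": 0,"dy": 0,"dz": -1.5,"wx": 0,"wy": 0,"wz": 0,"grip": 3}
    - {"dx": 0,"dy": 0,"dz": -2.5,"wx": 0,"wy": 0,"wz": 0,"grip": 3}
    - {"dx": 0,"dy": 0,"dz": -3.7,"wx": 0,"wy": 0,"wz": 0,"grip": 3}
    - {"dx": 0,"dy": 0,"dz": -5,"wx": 0,"wy": 0,"wz": 0,"grip": 3}
    - {"dx": 0,"dy": 0,"dz": -6.5,"wx": 0,"wy": 0,"wz": 0,"grip": 3}
    - {"dx": 0,"dy": 0,"dz": -8,"wx": 0,"wy": 0,"wz": 0,"grip": 3}
    - {"dx": 0,"dy": 0,"dz": -9.3,"wx": 0,"wy": 0,"wz": 0,"grip": 3}
    - {"dx": 0,"dy": 0,"dz": -10,"wx": 0,"wy": 0,"wz": 0,"grip": 3}
    - {"dx": 0,"dy": 0,"dz": -10,"wx": 0,"wy": 0,"wz": 0,"grip": 3}

```text
clock: 9.65
eef_pos: [0.5291, 0.0269, 0.1973]
tool_rot: [-0.125, 0.992, 0.0, 0.001]
ft_force: [1.2, -0.8, -4.7]
grip_width: 0.0413
grasp_force: 62.4
```

Run:
```python
from h import *
im,d=shot('side'); cv2.imwrite('pics/s4.png',cv2.resize(im[120:280,220:420],None,fx=3,fy=3)[...,::-1])
plan(.5518,.332,.198,1.571+np.radians(16.5))
```

```text
t 9.7 pos [0.5286 0.0269 0.1964] yaw 1.8221 tz [ 0.  0. -1.] j [ 0.05  0.32  0.01  1.27  0.   -0.2 ] w 0.0412 F [ 0.2  0.3 -6.4]
d [-9.83 28.98 -0.15] wz -0.037
```

View pics/s4.png

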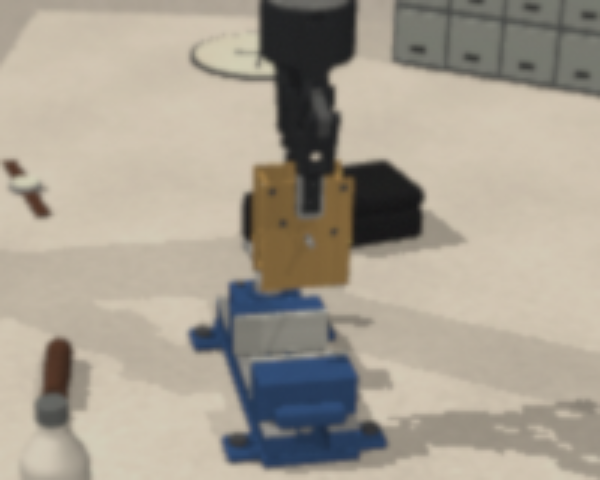

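Held upright (crop (305,225)), clear above the open vise. Carry it to the tray.

>>> arm_command:
  increments:
    - {"dx": -0.5,"dy": 1.5,"dz": 0,"wx": 0,"wy": 0,"wz": 0,"grip": 3}
    - {"dx": -1.5,"dy": 4.5,"dz": 0,"wx": 0,"wy": 0,"wz": -0.01,"grip": 3}
    - {"dx": -2.8,"dy": 8.3,"dz": 0,"wx": 0,"wy": 0,"wz": -0.02,"grip": 3}
    - {"dx": -4.2,"dy": 12.4,"dz": 0,"wx": 0,"wy": 0,"wz": -0.03,"grip": 3}
    - {"dx": -5.6,"dy": 16.5,"dz": 0,"wx": 0,"wy": 0,"wz": -0.037,"grip": 3}
    - {"dx": -7.0,"dy": 20.6,"dz": 0,"wx": 0,"wy": 0,"wz": -0.037,"grip": 3}
    - {"dx": -8.2,"dy": 24.2,"dz": 0,"wx": 0,"wy": 0,"wz": -0.037,"grip": 3}
    - {"dx": -9.2,"dy": 27.0,"dz": 0,"wx": 0,"wy": 0,"wz": -0.037,"grip": 3}
    - {"dx": -9.7,"dy": 28.5,"dz": 0,"wx": 0,"wy": 0,"wz": -0.037,"grip": 3}
    - {"dx": -9.8,"dy": 29.0,"dz": 0,"wx": 0,"wy": 0,"wz": -0.037,"grip": 3}

```text
clock: 10.7
eef_pos: [0.5502, 0.3348, 0.1943]
tool_rot: [-0.145, 0.989, -0.0, -0.001]
ft_force: [0.2, -0.8, -5.3]
grip_width: 0.0411
grasp_force: 62.5
```

```bash
python3 -c "
from h import *
plan(.5518,.332,.075,1.571+np.radians(16.5))"
```

```text
t 10.7 pos [0.5502 0.3348 0.1943] yaw 1.8624 tz [-0.003 -0.    -1.   ] j [0.55 0.55 0.37 1.39 0.   0.25] w 0.0411 F [ 0.2 -0.8 -5.3]
d [-0.11 -0.32 11.93] wz 0.003
```

>>> arm_command:
  increments:
    - {"dx": 0,"dy": -0.2,"dz": 2,"wx": 0,"wy": 0,"wz": 0,"grip": 3}
    - {"dx": 0,"dy": -0.2,"dz": 5,"wx": 0,"wy": 0,"wz": 0,"grip": 3}
    - {"dx": 0,"dy": -0.2,"dz": 8,"wx": 0,"wy": 0,"wz": 0,"grip": 3}
    - {"dx": 0,"dy": -0.2,"dz": 10,"wx": 0,"wy": 0,"wz": 0,"grip": 3}
    - {"dx": 0,"dy": -0.2,"dz": 11,"wx": 0,"wy": 0,"wz": 0,"grip": 3}
    - {"dx": 0,"dy": -0.2,"dz": 11.5,"wx": 0,"wy": 0,"wz": 0,"grip": 3}
    - {"dx": 0,"dy": -0.2,"dz": 11.7,"wx": 0,"wy": 0,"wz": 0,"grip": 3}
    - {"dx": 0,"dy": -0.2,"dz": 11.7,"wx": 0,"wy": 0,"wz": 0,"grip": 3}
    - {"dx": 0,"dy": -0.2,"dz": 11.7,"wx": 0,"wy": 0,"wz": 0,"grip": 3}

```text
clock: 11.6
eef_pos: [0.5529, 0.3306, 0.0808]
tool_rot: [-0.144, 0.99, 0.0, 0.001]
ft_force: [-0.6, -0.0, -6.0]
grip_width: 0.0412
grasp_force: 62.3
```

```bash
python3 -c "
from h import *
plan(.5518,.332,.071,1.571+np.radians(16.5))"
```

```text
t 11.6 pos [0.5529 0.3306 0.0808] yaw 1.8589 tz [ 0.002  0.001 -1.   ] j [ 0.54  0.62  0.18  1.13 -0.    0.25] w 0.0412 F [-0.6 -0.  -6. ]
d [0.07 0.17 0.98] wz -0.0
```

Creep down until the force changes.

>>> arm_command:
  increments:
    - {"dx": 0,"dy": 0,"dz": 0.2,"wx": 0,"wy": 0,"wz": 0,"grip": 3}
    - {"dx": 0,"dy": 0,"dz": 0.4,"wx": 0,"wy": 0,"wz": 0,"grip": 3}
    - {"dx": 0,"dy": 0,"dz": 0.6,"wx": 0,"wy": 0,"wz": 0,"grip": 3}
    - {"dx": 0,"dy": 0,"dz": 0.7,"wx": 0,"wy": 0,"wz": 0,"grip": 3}
    - {"dx": 0,"dy": 0,"dz": 0.8,"wx": 0,"wy": 0,"wz": 0,"grip": 3}
    - {"dx": 0,"dy": 0,"dz": 0.8,"wx": 0,"wy": 0,"wz": 0,"grip": 3}
    - {"dx": 0,"dy": 0,"dz": 0.8,"wx": 0,"wy": 0,"wz": 0,"grip": 3}

```text
clock: 12.3
eef_pos: [0.552, 0.3301, 0.0713]
tool_rot: [-0.144, 0.99, -0.0, 0.0]
ft_force: [-0.4, -0.1, -5.5]
grip_width: 0.0408
grasp_force: 62.5
```

>>> arm_command:
  increments:
    - {"dx": 0,"dy": 0,"dz": 0.05,"wx": 0,"wy": 0,"wz": 0,"grip": 3}
    - {"dx": 0,"dy": 0,"dz": 0.1,"wx": 0,"wy": 0,"wz": 0,"grip": 3}
    - {"dx": 0,"dy": 0,"dz": 0.15,"wx": 0,"wy": 0,"wz": 0,"grip": 3}
    - {"dx": 0,"dy": 0,"dz": 0.15,"wx": 0,"wy": 0,"wz": 0,"grip": 3}

```text
clock: 12.7
eef_pos: [0.5522, 0.3302, 0.0709]
tool_rot: [-0.144, 0.99, 0.0, 0.0]
ft_force: [-2.1, -1.0, 2.6]
grip_width: 0.041
grasp_force: 63.4
```

Contact: the weight is carried by the floor. Release and retreat.

>>> arm_command:
  increments:
    - {"dx": 0,"dy": 0,"dz": 0,"wx": 0,"wy": 0,"wz": 0,"grip": 4.6}
    - {"dx": 0,"dy": 0,"dz": 0,"wx": 0,"wy": 0,"wz": 0,"grip": 5.5}
    - {"dx": 0,"dy": 0,"dz": 0,"wx": 0,"wy": 0,"wz": 0,"grip": 7.5}
    - {"dx": 0,"dy": 0,"dz": 0,"wx": 0,"wy": 0,"wz": 0,"grip": 7.5}
    - {"dx": 0,"dy": 0,"dz": -1,"wx": 0,"wy": 0,"wz": 0,"grip": 7.5}
    - {"dx": 0,"dy": 0,"dz": -3,"wx": 0,"wy": 0,"wz": 0,"grip": 7.5}
    - {"dx": 0,"dy": 0,"dz": -7,"wx": 0,"wy": 0,"wz": 0,"grip": 7.5}
    - {"dx": 0,"dy": 0,"dz": -11,"wx": 0,"wy": 0,"wz": 0,"grip": 7.5}
    - {"dx": 0,"dy": 0,"dz": -14,"wx": 0,"wy": 0,"wz": 0,"grip": 7.5}
    - {"dx": 0,"dy": 0,"dz": -14,"wx": 0,"wy": 0,"wz": 0,"grip": 7.5}

```text
clock: 13.7
eef_pos: [0.5547, 0.3317, 0.2171]
tool_rot: [-0.144, 0.99, 0.002, 0.006]
ft_force: [0.3, 0.4, -0.1]
grip_width: 0.0752
grasp_force: 0.0
```

Run:
```python
from h import *
im,d=shot('side'); cv2.imwrite('pics/s5.png',cv2.resize(im[150:390,180:440],None,fx=2.5,fy=2.5)[...,::-1])
plan(.5518,.332,.2)
```

```text
t 13.75 pos [0.5537 0.3311 0.214 ] yaw 1.859 tz [ 0.007  0.004 -1.   ] j [0.54 0.54 0.4  1.43 0.   0.25] w 0.0751 F [ 0.  -0.1 -0.9]
d [0.16 0.14 1.4 ] wz None
```

View pics/s5.png

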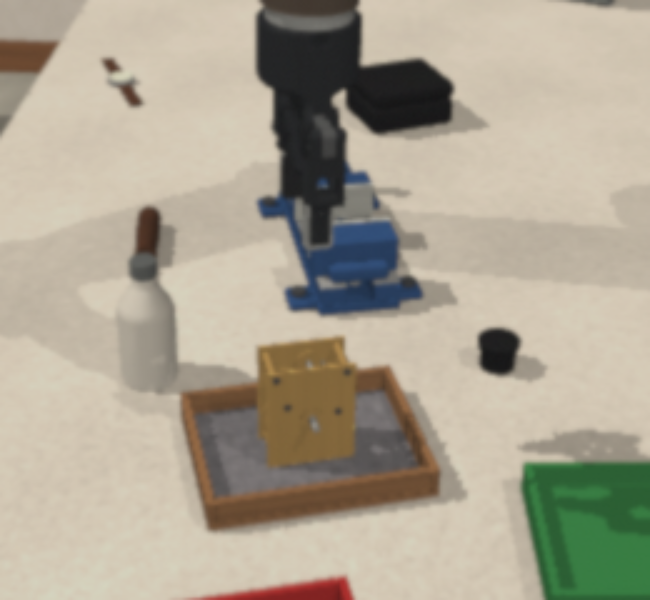

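The movement stands upright in the middle of the wooden tray (crop (308,405)) and the gripper is clear above it. The other things are in place and the vise is open.

```bash
python3 -c "
from h import *
print(job.job_done())"
```

```text
the job is handed in; nothing more can be done
None
```

The job is handed in: the vise is left open with the lever straight back and about 28 mm of jaw slack, and the last picture shows the movement standing upright, released, near the middle of the wooden tray.

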